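Find the bowed dowel by rolling it under the push block

ROBOT

A 7-joint arm with a two-finger parallel gripper is mounted at the origin on the work surface. World frame = base frame: x ahead of the robot, y to its left, z up, the work surface at z = 0. Lengths are in m, angles in degrees, forces in N, time in s.
With the tool pointing down it reaches from about 0.4 to 0.9 m from the base axis. Payload 5.6 kg.
Tool frame: the origin (TCP) lies on the centre line of the jaws, within the pads' length; the fingertips stand 14 mm ahead of it and the grasp point (between the pads) lies 5 mm behind it; z points along the fingers, y is the line along which they close (so a half turn about z gives the same grasp; the last joint's range is limited). The gripper opens to 92 mm and grips with 3 to 60 N. Pads are 20 mm wide; open, the fingers measure 128 mm over their backs; the gripper's body (75 mm by 189 mm) begins 69 mm behind the grasp point.
Start: joints at [-78.839, 26.786, -0.665, 91.828, 0.344, 61.387, -3.226], TCP at [0.153, 0.632, 0.229] pointing down, gripper open.
Joint ranges: [-144.91, 144.91], [-17.63, 115.5], [-89.93, 88.59], [15.96, 139.68], [-74.01, 254.01], [8.47, 105.57], [-167.45, 167.45]. Speed limits (degrees/s): [147.25, 147.25, 180, 180, 180, 180, 180].

INTERFACE

Orientations are given as a 3x3 rotation matrix whose columns are the frame's x, y, z axes.
In Python, from bench import state, viewer, close_job, spotter gives the robot as it stands.
- The arm moves only by the tool play_rows, never from a script. Its argument "deltas" is a list that holds one entry, the list of rows, each a list of 6 numbers: the shift along the world's x, y, z in units of 0.05 m (1.0 is 0.05 m), then the turn, a rotation vector about the world's x, y, z in units of 0.15 rad (1.0 is 0.15 rad). In form: [[[x, y, z, ax, ay, az], ...]]. A call has 1 to 20 rows; each row shifts and turns the commanded pose from where the row before left it; what a row does not reach is not made up. A row lasts 1/10 s, in which the tool goes at most 50 mm and 8.59 degrees, less where a joint would pass 70% of its speed; a pose out of reach is approached as far as the arm can. A call with a number of a shift or a turn outside -1 to 1 is refused whole. A call with a gripper value outside its range is refused whole. "gripper" is the closure in counts, from 0 (fully open) to 255 (shut), set as the call begins (left out, the last holds). The fingers move at their own pace and stop on an object; "newtons" is the grip in N (left out, the last holds). Time passes only in rows, so rows that do not move let the fingers close. It gives the time, the measured TCP pose, the force, the opening and the grip force at its end, in the units of the state.
- state(): the state, without advancing time (a new reading comes with each control period).
- viewer.grab_frame(name): name is "scene" or "top"; returns a dict with "image" (384x512x3 uint8, blue, green, red), "z_map" (384x512 float32, m along the optical axis (not along the pixel's ray), 0 where there is no reading), "fov_y" (degrees; the focal length in pixels is half the picture's height over the tangent of half this angle, whatever the lens; pixels are square), "cx", "cy" (the principal point, pixels), "camera_from_world" (4x4, takes a point from world to camera coordinates). Camera axes: x right, y down, z forward; pixel columns grow to the right and rows downward; lengths in m; the calibration is good to about 2 mm. A picture is of the moment at which its call begins.
- close_job(): hands the job in; it is judged then, once.
Trained networks look in the newest picture that a camera, given by its name, has taken for a name from the list of things; names that differ only in an ending like _2 or _b are one class to them, and where a whole thing is asked for, a point or a joint stands for the part that bears it (a point fixed in the world has none). Each returns a list of dicts, best first, with "p" (0 to 1); they miss things now and then, are a little off and sometimes report something else, mostly with a low value. They report only what shows in the picture. A call takes as long as a camera call.
- spotter.search_frame(camera, label): "point" ([column, row] in pixels, amid what is visible of it).
- spotter.silhouettes(camera, label): "region" (384x512 bool, what is visible of it) and "point" ([column, row] in pixels, amid what is visible of it).
The state is a dict: "time_s": time; "joints": joint angles; "qvel": joint speeds; "joint_torque": joint torques, N m; "ee_pos": TCP position; "ee_rot": TCP orientation; "ft_force": force on the tool from outside, world axes, zero at the start; "wrist_torque": the same for the moment, N m; "opening": opening from 0.0 (shut) to 1.0 (fully open); "grasp_force": force on a finger pad.
Only numpy, scipy, OpenCV 4.12 (cv2) and the standard library are available. Lean on these libraries where they do the work, as an engineer would, in place of code of your own. Each camera call takes 0.05 s, during which the arm holds its last target. There are 200 camera calls.

TASK

One of the two dowels on the granite plate is bowed. Pressing lightly with the yellow push block, never with more than about a kilogram, roll each of them at least half a turn on along the plate (not back again) to feel which one lifts the block and which runs true. Then set the push block back down flat on the plate, put the bowed dowel in the blue offcut bin and leave the straight one lying on the plate, without disturbing the other things on the bench.

Things in the scene. Friction and masses are not known exactly. Their poses are not given: they have to be found in the camera images.
- plate: Fixed black granite reference plate, 305 mm along its x, 457 mm along its y, its flat top 50 mm above its origin (centre of its underside, on the bench). Both dowels and the push block start lying on it, side by side along its y, in any order, at least 110 mm apart.
- dowel_a_mid (a point): Centre of one pale wooden dowel, 25 mm diameter, 180 mm long, about 60 g. Its x is the dowel's long axis (starts within 0.15 rad of the plate's x). One of the two dowels is straight, the other bowed by 4 mm (ends against middle); which one is bowed is not told and hard to see.
- dowel_b_mid (a point): Centre of the other dowel, same size and axes as dowel_a_mid. The bowed dowel, whichever it is, rests with its bow level, so it lies as low as the straight one; turned a quarter turn either way it lifts the push block by about 3 mm, and when let go it rolls on or back until the bow is level again.
- push_block_grip (a point): Centre of the bar handle of the yellow push block (0.36 kg). Bar black, 116 mm along x, 28 mm wide along y, 22 mm high, centred over the base, 53 mm above the sole's underside; it stands on two posts at its ends, 17 mm of free air between it and the base top. Base 155 mm along x, 76 mm along y, its top 25 mm above the underside. z is up.
- sole_under (a point): Middle of the underside of the push block's firm black rubber sole (152 x 74 mm), same axes as the handle. The sole gives 1 mm for about 12 N, so a block held at one height presses far too hard as the bowed dowel lifts. A dowel under the sole rolls half as far as the block moves, turning 1 rad for each 25 mm of block travel.
- scrap_bin: Fixed blue open bin for offcuts, 250 mm along its x, 150 mm along its y, 70 mm high, walls and floor 5 mm; origin at the centre of its underside on the bench. Two small offcuts (20 mm high) lie in opposite corners. It stands left or right of the plate, the black tool case on the other side.
- tool_case: Fixed closed black tool case, 250 x 150 x 69 mm, same axes as the bin; leave alone.
- tape_roll: Roll of blue tape, 90 mm diameter, 25 mm high, lying flat; bystander.
- file_tool: File with yellow handle, 270 mm long, lying, origin near the middle; bystander.
- square: Try square, 100 mm stock and 180 mm blade, lying flat; origin at the middle of the stock; bystander.
- tape_measure: Yellow tape measure, 72 x 36 x 66 mm; bystander.

How it is judged (in metres and radians):
On the way, in this order (a step that is already met when the one before it is completed fails the run):
1. One dowel has been turned at least 1.1 rad about its length under the pressing push block (((angle between dowel_a_mid's own z axis and vertical above 1.1 rad and contact force between push_block and dowel_a above 1 N and contact force between dowel_a and plate above 1 N) or (angle between dowel_b_mid's own z axis and vertical above 1.1 rad and contact force between push_block and dowel_b above 1 N and contact force between dowel_b and plate above 1 N))), for 0.1 s.
2. The other dowel has been so turned too, while the first still lies turned over (1.1 rad) or rolled on (25 mm) from where it began (((angle between dowel_a_mid's own z axis and vertical above 1.1 rad and contact force between push_block and dowel_a above 1 N and contact force between dowel_a and plate above 1 N and (angle between dowel_b_mid's own z axis and vertical above 1.1 rad or distance of dowel_b_mid from where it was at the start of the episode above 0.025 m)) or (angle between dowel_b_mid's own z axis and vertical above 1.1 rad and contact force between push_block and dowel_b above 1 N and contact force between dowel_b and plate above 1 N and (angle between dowel_a_mid's own z axis and vertical above 1.1 rad or distance of dowel_a_mid from where it was at the start of the episode above 0.025 m)))), for 0.1 s.
At the end, for the whole second after the job is handed in: At rest: the bowed dowel in the offcut bin (centre inside the walls, under 55 mm above its underside), the straight dowel lying on the plate (height within 7 mm), and the push block sole down on the bare plate, handle centre over the plate, within 0.08 rad of upright (((y of dowel_a_end in the frame of dowel_a_mid above 0.001 m and x of dowel_a_mid in the frame of scrap_bin between -0.115 and 0.115 m and y of dowel_a_mid in the frame of scrap_bin between -0.07 and 0.07 m and z of dowel_a_mid in the frame of scrap_bin below 0.055 m and x of dowel_b_mid in the frame of plate between -0.15 and 0.15 m and y of dowel_b_mid in the frame of plate between -0.228 and 0.228 m and z of dowel_b_mid in the frame of plate between 0.056 and 0.069 m) or (y of dowel_b_end in the frame of dowel_b_mid above 0.001 m and x of dowel_b_mid in the frame of scrap_bin between -0.115 and 0.115 m and y of dowel_b_mid in the frame of scrap_bin between -0.07 and 0.07 m and z of dowel_b_mid in the frame of scrap_bin below 0.055 m and x of dowel_a_mid in the frame of plate between -0.15 and 0.15 m and y of dowel_a_mid in the frame of plate between -0.228 and 0.228 m and z of dowel_a_mid in the frame of plate between 0.056 and 0.069 m)) and linear speed of each of dowel_a, dowel_b, push_block below 0.03 m/s and x of push_block_grip in the frame of plate between -0.152 and 0.152 m and y of push_block_grip in the frame of plate between -0.228 and 0.228 m and z of push_block_grip in the frame of plate between 0.095 and 0.108 m and angle between push_block_grip's own z axis and vertical below 0.08 rad); the robot touches nothing.
It fails at once if A dowel is pressed against the plate with more than 12 N (contact force between any of dowel_a, dowel_b and plate above 12 N).
It fails at once if A bystander is moved more than 30 mm (distance of any of tape_roll, file_tool, square, tape_measure, finish_can, drill, claw_hammer from where it was at the start of the episode above 0.03 m).
It also fails if it takes over 70 s, if anything falls off the work surface, if the arm or the gripper's body presses on something with over 40 N, if the wrist force passes 120 N, or if a joint passes its speed limit or range.

## Working session

There is one attempt and no reset: what is moved stays moved. The work goes in short steps, Python scripts to look and compute and a tool call to move; the robot and the scene stay as the last step left them, time stands still between calls to the robot, and variables do not carry over. Pictures are saved under pics/ and viewed, at most 10 in all, crops included, and the job is handed in when it is done.

Besides the shell and the picture viewer there is one more tool, called after "Call:" in YAML: its name, and indented under it one key for each argument. play_rows: Moves the arm, as the interface text tells. Shifts and turns lie within -1 to 1; 1 stands for 0.05 m of shift or 0.15 rad of turn. Its arguments: {"type":"object","properties":{"deltas":{"type":"array","items":{"type":"array","items":{"type":"array","items":{"type":"number"}}}},"gripper":{"type":"number"},"newtons":{"type":"number"}},"required":["deltas"]}

```bash
mkdir -p pics
cat > h.py <<'E'
import numpy as np, cv2
from bench import state, viewer, close_job, spotter
def grab(n):
    f=viewer.grab_frame(n); f['f']=192/np.tan(np.radians(f['fov_y'])/2); return f
def cloud(f):
    z=f['z_map']; v,u=np.mgrid[0:384,0:512]
    P=np.stack([(u-f['cx'])/f['f']*z,(v-f['cy'])/f['f']*z,z,np.ones_like(z)],-1)
    W=P@np.linalg.inv(f['camera_from_world']).T
    W=W[...,:3]; W[z==0]=np.nan; return W
def pix(f,p):
    c=f['camera_from_world']@np.r_[p,1]; return c[:2]/c[2]*f['f']+[f['cx'],f['cy']]
E
cat > a.py <<'E'
from h import *
fs={n:grab(n) for n in('top','scene')}
for n,f in fs.items(): cv2.imwrite(f'pics/{n}0.png',f['image'])
cv2.imwrite('pics/both0.png',cv2.resize(np.vstack([fs['top']['image'],fs['scene']['image']]),(450,600)) if 0 else np.hstack([fs['top']['image'][:, :],])) 
for n in fs:
    W=cloud(fs[n]); print(n,fs[n]['f'],np.linalg.inv(fs[n]['camera_from_world'])[:3,3].round(3))
    for l in ['plate','dowel_a_mid','push_block_grip','sole_under','scrap_bin','tool_case','tape_roll','file_tool','square','tape_measure']:
        for d in spotter.silhouettes(n,l)[:3]:
            m=d['region']&~np.isnan(W[...,0]); Q=W[m]
            if len(Q)<5: continue
            r=cv2.minAreaRect(Q[:,:2].astype(np.float32)*1000)
            print(l,round(d['p'],2),np.round(d['point']),'n',m.sum(),'med',np.median(Q,0).round(3),'z95',np.percentile(Q[:,2],[5,95]).round(3),'rect',np.round(r[0]),np.round(r[1]),round(r[2],1))
print(state())
E
python3 a.py
```

```text
top 418.72853432829436 [0.272 0.018 1.43 ]
plate 0.88 [259. 173.] n 9928 med [0.572 0.022 0.05 ] z95 [0.045 0.055] rect [595.  33.] [456. 323.] 85.1
push_block_grip 0.57 [208. 166.] n 1042 med [0.587 0.17  0.076] z95 [0.07  0.115] rect [593. 176.] [ 80. 156.] 79.3
scrap_bin 0.72 [140. 181.] n 3672 med [0.553 0.407 0.007] z95 [0.    0.069] rect [560. 409.] [183. 278.] 84.4
scrap_bin 0.26 [259. 174.] n 10225 med [0.572 0.015 0.05 ] z95 [0.044 0.055] rect [596.  36.] [476. 327.] 85.1
tool_case 0.97 [377. 186.] n 3691 med [ 0.531 -0.388  0.066] z95 [0.026 0.072] rect [ 526. -407.] [277. 176.] 0.9
tape_roll 0.58 [300. 116.] n 205 med [ 0.794 -0.134  0.022] z95 [-0.001  0.029] rect [ 775. -130.] [ 87. 101.] 86.0
tape_roll 0.41 [193. 256.] n 581 med [0.295 0.22  0.01 ] z95 [0.    0.022] rect [348. 221.] [ 99. 199.] 56.2
file_tool 0.63 [126. 253.] n 537 med [0.307 0.443 0.015] z95 [0.005 0.023] rect [312. 449.] [271.  28.] 35.1
square 0.75 [194. 253.] n 652 med [0.302 0.213 0.009] z95 [-0.     0.021] rect [348. 224.] [105. 205.] 56.1
tape_measure 0.58 [347. 267.] n 324 med [ 0.266 -0.279  0.
[... 1561 characters left out ...]
 ,  -3.22629956]), 'qvel': array([-0.01175756, -0.05597316, -0.05368008,  0.0238157 , -0.03318036,
        0.04663693,  0.04851145]), 'joint_torque': array([-4.95010863e-04, -5.20418429e+01, -1.30080065e-02, -2.44073904e+01,
       -5.67230245e-02,  1.10352723e-02,  1.57846642e-05]), 'ee_pos': array([0.1531836, 0.6317109, 0.2286283]), 'ee_rot': array([[-9.71836744e-01,  2.35655124e-01,  7.80777952e-05],
       [ 2.35655130e-01,  9.71836742e-01,  8.02826432e-05],
       [-5.69598539e-05,  9.64210555e-05, -9.99999994e-01]]), 'ft_force': array([0.38513951, 0.60432352, 0.00072351]), 'wrist_torque': array([-0.01423037,  0.03456045,  0.06503484]), 'grasp_force': 0.0, 'opening': 0.9950554900571833}
```

View pics/top0.png

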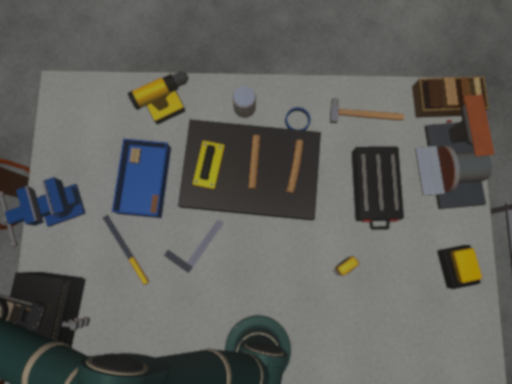

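View pics/scene0.png

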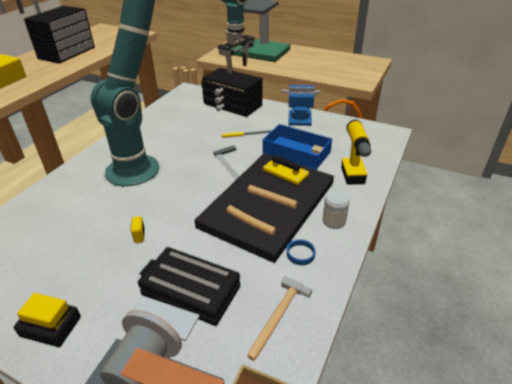

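```bash
cat > m.py <<'E'
from h import *
from scipy import ndimage as nd
def meas(n='top',zr=(0.064,0.125),box=(0.35,0.85,-0.3,0.32),save=None):
    f=grab(n); W=cloud(f); x,y,z=np.moveaxis(W,-1,0)
    if save: cv2.imwrite(save,f['image'])
    m=(z>zr[0])&(z<zr[1])&(x>box[0])&(x<box[1])&(y>box[2])&(y<box[3])
    L,k=nd.label(m)
    for i in range(1,k+1):
        Q=W[L==i]
        if len(Q)<40: continue
        c=Q[:,:2].mean(0); r=cv2.minAreaRect(Q[:,:2].astype(np.float32)*1000)
        v=np.linalg.svd(Q[:,:2]-c,full_matrices=False)[2][0]; v*=np.sign(v[0])
        d=(Q[:,:2]-c)@v; 
        print(n,len(Q),'mean',c.round(4),'ztop',np.percentile(Q[:,2],[10,50,90]).round(4),'yaw',np.degrees(np.arctan2(v[1],v[0])).round(1),'rect',np.round(r[0],1),np.round(r[1],1),round(r[2],1))
    return f,W
if __name__=='__main__':
    for n in('top','scene'): f,W=meas(n)
    f,W=meas('top',zr=(0.095,0.125))
    f,W=meas('top',zr=(0.04,0.2),box=(0.3,0.9,-0.25,0.29))
    f,W=meas('top',zr=(0.06,0.08),box=(0.4,0.72,0.29,0.52))
    f,W=meas('top',zr=(0.013,0.03),box=(0.4,0.72,0.33,0.49))
E
python3 m.py
```

```text
top 491 mean [0.81   0.0586] ztop [0.0822 0.1085 0.1129] yaw -87.0 rect [813.8  59. ] [78.4 71.9] 89.3
top 383 mean [0.6031 0.0223] ztop [0.0673 0.0721 0.0763] yaw -4.1 rect [604.7  22.3] [ 24.5 181.1] 86.2
top 369 mean [ 0.5909 -0.1154] ztop [0.0676 0.0722 0.0766] yaw -10.8 rect [ 591.6 -115.8] [ 26.6 181.6] 79.1
top 1048 mean [0.5877 0.1725] ztop [0.071  0.0761 0.1141] yaw -11.5 rect [592.  174.2] [ 76.8 155.5] 79.0
scene 730 mean [0.6022 0.1584] ztop [0.0709 0.0785 0.1153] yaw -5.1 rect [593.9 166.1] [ 77.1 160.3] 83.3
scene 313 mean [0.6115 0.015 ] ztop [0.0665 0.0741 0.078 ] yaw -3.7 rect [608.1  17.6] [ 26.4 182.4] 85.4
scene 461 mean [0.8207 0.0414] ztop [0.0764 0.1099 0.1142] yaw -83.2 rect [817.5  54.6] [77.7 65.2] 88.5
scene 358 mean [ 0.5996 -0.1232] ztop [0.0672 0.074  0.0779] yaw -10.6 rect [ 595.2 -119.9] [ 28.  183.3] 79.8
top 400 mean [0.8146 0.0591] ztop [0.1009 0.1091 0.113 ] yaw -87.7 rect [814.2  58.7] [68.7 77.6] 2.8
top 309 mean [0.5901 0.1733] ztop [0.1069 0.1128 0.117 ] yaw -10.9 rect [592. 174.] [ 28.8 116. ] 79.3
top 238 mean [0.8346 0.2638] ztop [0.1769 0.1
[... 177 characters left out ...]
5 0.2825] ztop [0.0433 0.0508 0.0548] yaw 8.3 rect [815.4 280.3] [19.2 49.3] 89.6
top 11865 mean [0.5813 0.0336] ztop [0.0464 0.0505 0.0727] yaw 85.6 rect [586.9  34.2] [458.  307.5] 85.0
top 482 mean [0.5526 0.4029] ztop [0.0632 0.0685 0.0727] yaw -5.3 rect [548.9 399.8] [152.8 251. ] 85.2
top 86 mean [0.6245 0.457 ] ztop [0.015  0.0221 0.0276] yaw -16.6 rect [620.2 459.6] [ 54.  141.1] 61.1
top 134 mean [0.6329 0.4337] ztop [0.0186 0.0226 0.0263] yaw -0.1 rect [632.8 434.8] [31.3 52.3] 85.1
top 51 mean [0.4917 0.4749] ztop [0.0168 0.0228 0.0275] yaw -4.7 rect [492.  474.7] [  4.9 100.1] 85.9
top 108 mean [0.4657 0.3573] ztop [0.0209 0.025  0.0284] yaw -4.9 rect [466. 359.] [24.3 61.6] 87.4
```

Call:
play_rows:
  deltas:
    - [[0.44,-0.458,0,0,0,0.016],[0.44,-0.458,0,0,0,0.016],[0.44,-0.458,0,0,0,0.016],[0.44,-0.458,0,0,0,0.016],[0.44,-0.458,0,0,0,0.016],[0.44,-0.458,0,0,0,0.016],[0.44,-0.458,0,0,0,0.016],[0.44,-0.458,0,0,0,0.016],[0.44,-0.458,0,0,0,0.016],[0.44,-0.458,0,0,0,0.016],[0.44,-0.458,0,0,0,0.016],[0.44,-0.458,0,0,0,0.016],[0.44,-0.458,0,0,0,0.016],[0.44,-0.458,0,0,0,0.016],[0.44,-0.458,0,0,0,0.016],[0.44,-0.458,0,0,0,0.016],[0.44,-0.458,0,0,0,0.016],[0.44,-0.458,0,0,0,0.016],[0.44,-0.458,0,0,0,0.016],[0.44,-0.458,0,0,0,0.016]]
  gripper: 0
  newtons: 40

```text
time_s: 3.4
ee_pos: [0.594, 0.1728, 0.2287]
ee_rot: [[-0.982, 0.189, 0.0], [0.189, 0.982, 0.0], [-0.0, 0.0, -1.0]]
ft_force: [0.5, -0.0, 0.7]
opening: 1.002
grasp_force: 0.0
```

Call:
play_rows:
  deltas:
    - [[-0.04,0.02,-0.4,0,0,0],[0,0,-0.5,0,0,0],[0,0,-0.5,0,0,0],[0,0,-0.4,0,0,0],[0,0,-0.4,0,0,0],[0,0,-0.3,0,0,0],[0,0,-0.11,0,0,0],[0,0,0,0,0,0]]

```text
time_s: 4.2
ee_pos: [0.5909, 0.1746, 0.0975]
ee_rot: [[-0.982, 0.189, -0.001], [0.189, 0.982, -0.0], [0.001, -0.001, -1.0]]
ft_force: [0.3, 0.0, 0.2]
opening: 0.997
grasp_force: 0.0
```

Call:
play_rows:
  deltas:
    - [[0,0,0,0,0,0],[0,0,0,0,0,0],[0,0,0,0,0,0],[0,0,0,0,0,0],[0,0,0,0,0,0],[0,0,0,0,0,0],[0,0,0,0,0,0],[0,0,0,0,0,0]]
  gripper: 255

```text
time_s: 5.0
ee_pos: [0.5911, 0.1744, 0.098]
ee_rot: [[-0.982, 0.189, -0.0], [0.189, 0.982, -0.001], [0.0, -0.001, -1.0]]
ft_force: [-0.1, -2.3, 0.2]
opening: 0.323
grasp_force: 1.4
```

Call:
play_rows:
  deltas:
    - [[0,0,0,0,0,0],[0,0,0,0,0,0],[0,0,0,0,0,0],[0,0,0.1,0,0,0],[0,0,0.3,0,0,0],[0,0,0.4,0,0,0],[0,0,0.2,0,0,0],[0,0,0,0,0,0],[0,0,0,0,0,0]]

```text
time_s: 5.9
ee_pos: [0.5909, 0.1749, 0.1481]
ee_rot: [[-0.982, 0.188, -0.0], [0.188, 0.982, 0.0], [0.0, 0.0, -1.0]]
ft_force: [0.5, 0.1, -4.0]
opening: 0.3
grasp_force: 40.0
```

Call:
play_rows:
  deltas:
    - [[0.02,-0.3,0,0,0,0.08],[0.03,-0.4,0,0,0,0.1],[0.03,-0.4,0,0,0,0.1],[0.03,-0.4,0,0,0,0.1],[0.03,-0.4,0,0,0,0.1],[0.03,-0.4,0,0,0,0.1],[0.03,-0.4,0,0,0,0.1],[0.03,-0.4,0,0,0,0.08],[0.03,-0.3,0,0,0,0.05],[0,-0.1,0,0,0,0],[0,0,-0.15,0,0,0],[0,0,-0.15,0,0,0],[0,0,-0.1,0,0,0],[0,0,0,0,0,0],[0,0,0,0,0,0]]

```text
time_s: 7.4
ee_pos: [0.6041, 0.0004, 0.1278]
ee_rot: [[-0.998, 0.067, -0.0], [0.067, 0.998, 0.0], [0.0, 0.0, -1.0]]
ft_force: [0.6, -1.4, -3.1]
opening: 0.301
grasp_force: 40.0
```

Run:
```python
from h import *
f=grab('scene'); W=cloud(f)
s=state(); print(s['ee_pos'],s['ft_force'],np.degrees(np.arctan2(-s['ee_rot'][1,0],-s['ee_rot'][0,0])))
cv2.imwrite('pics/s1.png',cv2.resize(f['image'][130:290,170:370],(800,640))[:600])
```

```text
[6.04253599e-01 1.68768825e-04 1.28112846e-01] [ 1.83819929 -0.27123157 -4.51770153] -3.8807379420710615
```

View pics/s1.png

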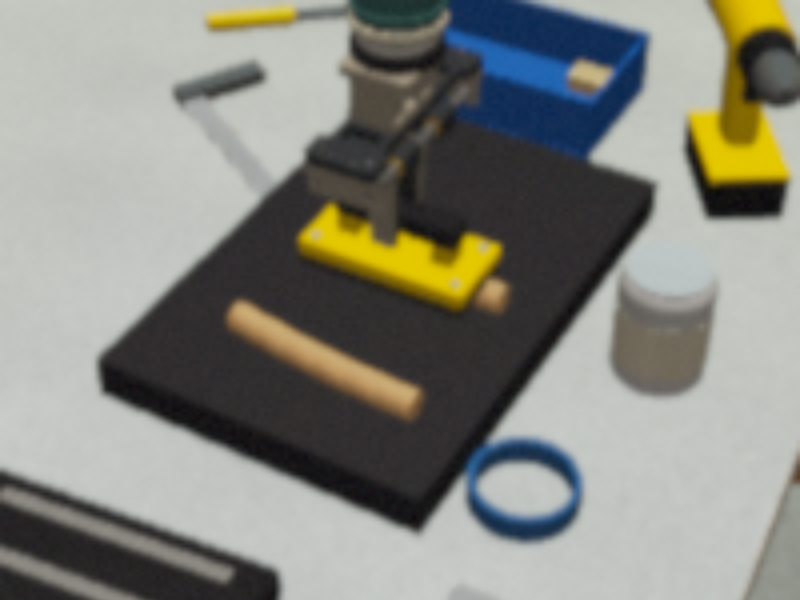

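Call:
play_rows:
  deltas:
    - [[0,0,-0.03,0,0,0],[0,0,-0.02,0,0,0],[0,0,0,0,0,0],[0,0,0,0,0,0]]

```text
time_s: 7.85
ee_pos: [0.6042, -0.0003, 0.1257]
ee_rot: [[-0.998, 0.068, 0.0], [0.068, 0.998, 0.0], [-0.0, 0.0, -1.0]]
ft_force: [0.2, -0.3, -3.1]
opening: 0.3
grasp_force: 40.0
```

Call:
play_rows:
  deltas:
    - [[0,0,-0.01,0,0,0],[0,0,-0.01,0,0,0],[0,0,0,0,0,0]]

```text
time_s: 8.15
ee_pos: [0.6041, -0.0003, 0.1245]
ee_rot: [[-0.998, 0.068, -0.0], [0.068, 0.998, 0.0], [0.0, 0.0, -1.0]]
ft_force: [-0.8, -0.1, -3.6]
opening: 0.299
grasp_force: 40.0
```

Call:
play_rows:
  deltas:
    - [[0,0,-0.01,0,0,0],[0,0,-0.005,0,0,0],[0,0,0,0,0,0]]

```text
time_s: 8.45
ee_pos: [0.6041, -0.0003, 0.1238]
ee_rot: [[-0.998, 0.068, -0.0], [0.068, 0.998, 0.0], [0.0, 0.0, -1.0]]
ft_force: [-0.0, -0.1, -3.3]
opening: 0.297
grasp_force: 40.0
```

Call:
play_rows:
  deltas:
    - [[0,0,-0.005,0,0,0],[0,0,0,0,0,0],[0,0,0,0,0,0]]

```text
time_s: 8.75
ee_pos: [0.6042, -0.0003, 0.1236]
ee_rot: [[-0.998, 0.068, 0.0], [0.068, 0.998, 0.0], [-0.0, 0.0, -1.0]]
ft_force: [0.0, -0.8, -4.0]
opening: 0.3
grasp_force: 40.0
```

Call:
play_rows:
  deltas:
    - [[0,0,-0.008,0,0,0],[0,0,0,0,0,0],[0,0,0,0,0,0]]

```text
time_s: 9.05
ee_pos: [0.6042, -0.0003, 0.1233]
ee_rot: [[-0.998, 0.068, 0.0], [0.068, 0.998, 0.0], [-0.0, 0.0, -1.0]]
ft_force: [0.1, -0.0, -2.1]
opening: 0.303
grasp_force: 40.0
```

Call:
play_rows:
  deltas:
    - [[0,0,-0.005,0,0,0],[0,0,0,0,0,0],[0,0,0,0,0,0]]

```text
time_s: 9.35
ee_pos: [0.6042, -0.0003, 0.1231]
ee_rot: [[-0.998, 0.068, 0.0], [0.068, 0.998, 0.0], [-0.0, 0.0, -1.0]]
ft_force: [-0.1, -0.8, -1.3]
opening: 0.301
grasp_force: 40.0
```

Call:
play_rows:
  deltas:
    - [[0,0,-0.005,0,0,0],[0,0,0,0,0,0],[0,0,0,0,0,0]]

```text
time_s: 9.65
ee_pos: [0.6042, -0.0003, 0.1229]
ee_rot: [[-0.998, 0.068, 0.0], [0.068, 0.998, 0.0], [-0.0, 0.0, -1.0]]
ft_force: [-0.9, -0.8, 1.7]
opening: 0.302
grasp_force: 40.0
```

Call:
play_rows:
  deltas:
    - [[0.002,0.03,0,0,0,0],[0.002,0.03,0,0,0,0],[0,0,0,0,0,0]]

```text
time_s: 9.95
ee_pos: [0.6045, 0.0032, 0.1228]
ee_rot: [[-0.998, 0.068, 0.0], [0.068, 0.998, 0.0], [-0.0, 0.0, -1.0]]
ft_force: [-1.2, 0.5, 1.6]
opening: 0.303
grasp_force: 40.0
```

Call:
play_rows:
  deltas:
    - [[0.002,0.03,0,0,0,0],[0.002,0.03,0,0,0,0],[0,0,0,0,0,0]]

```text
time_s: 10.25
ee_pos: [0.6047, 0.0061, 0.1228]
ee_rot: [[-0.998, 0.068, 0.0], [0.068, 0.998, 0.0], [-0.0, 0.0, -1.0]]
ft_force: [-1.4, -0.4, 3.6]
opening: 0.302
grasp_force: 40.0
```

Call:
play_rows:
  deltas:
    - [[0.002,0.03,0,0,0,0],[0.002,0.03,0,0,0,0],[0,0,0,0,0,0]]

```text
time_s: 10.55
ee_pos: [0.6049, 0.0091, 0.1228]
ee_rot: [[-0.998, 0.068, 0.0], [0.068, 0.998, 0.0], [-0.0, 0.0, -1.0]]
ft_force: [-1.3, -0.6, 2.6]
opening: 0.304
grasp_force: 40.0
```

Call:
play_rows:
  deltas:
    - [[0.002,0.03,0.002,0,0,0],[0.002,0.04,0.002,0,0,0],[0,0,0,0,0,0]]

```text
time_s: 10.85
ee_pos: [0.6051, 0.0127, 0.1229]
ee_rot: [[-0.998, 0.068, 0.0], [0.068, 0.998, 0.0], [-0.0, 0.0, -1.0]]
ft_force: [0.1, -0.3, 1.0]
opening: 0.3
grasp_force: 40.0
```

Call:
play_rows:
  deltas:
    - [[0.002,0.03,0,0,0,0],[0.002,0.03,0,0,0,0],[0,0,0,0,0,0]]

```text
time_s: 11.15
ee_pos: [0.6053, 0.0156, 0.1229]
ee_rot: [[-0.998, 0.068, 0.0], [0.068, 0.998, 0.0], [-0.0, 0.0, -1.0]]
ft_force: [0.3, -0.5, 0.8]
opening: 0.302
grasp_force: 40.0
```

Call:
play_rows:
  deltas:
    - [[0.004,0.05,0,0,0,0],[0.004,0.05,0,0,0,0],[0.004,0.05,0,0,0,0]]

```text
time_s: 11.45
ee_pos: [0.6058, 0.023, 0.1229]
ee_rot: [[-0.998, 0.068, 0.0], [0.068, 0.998, 0.0], [-0.0, 0.0, -1.0]]
ft_force: [-0.4, 0.0, 2.0]
opening: 0.301
grasp_force: 40.0
```

Call:
play_rows:
  deltas:
    - [[0.004,0.05,0,0,0,0],[0.004,0.05,0,0,0,0],[0.004,0.05,0,0,0,0]]

```text
time_s: 11.75
ee_pos: [0.6063, 0.0305, 0.1229]
ee_rot: [[-0.998, 0.068, -0.0], [0.068, 0.998, 0.0], [0.0, 0.0, -1.0]]
ft_force: [-0.5, 0.1, 1.4]
opening: 0.297
grasp_force: 40.0
```

Call:
play_rows:
  deltas:
    - [[0.004,0.06,0,0,0,0],[0.004,0.06,0,0,0,0],[0.004,0.06,0,0,0,0],[0.004,0.06,0,0,0,0],[0.004,0.06,0,0,0,0],[0.004,0.06,0,0,0,0]]

```text
time_s: 12.35
ee_pos: [0.6076, 0.0484, 0.1229]
ee_rot: [[-0.998, 0.068, 0.0], [0.068, 0.998, -0.0], [-0.0, -0.0, -1.0]]
ft_force: [-0.5, -0.2, 0.9]
opening: 0.301
grasp_force: 40.0
```

Call:
play_rows:
  deltas:
    - [[0.004,0.06,0,0,0,0],[0.004,0.06,0,0,0,0],[0.004,0.06,0,0,0,0],[0.004,0.06,0,0,0,0],[0.004,0.06,0,0,0,0],[0.004,0.06,0,0,0,0]]

```text
time_s: 12.95
ee_pos: [0.6088, 0.0664, 0.1229]
ee_rot: [[-0.998, 0.068, 0.0], [0.068, 0.998, -0.0], [-0.0, -0.0, -1.0]]
ft_force: [-0.2, -0.5, 1.4]
opening: 0.298
grasp_force: 40.0
```

Call:
play_rows:
  deltas:
    - [[0.004,0.06,0,0,0,0],[0.004,0.06,0,0,0,0],[0.004,0.06,0,0,0,0],[0.004,0.06,0,0,0,0],[0.004,0.06,0,0,0,0],[0.004,0.06,0,0,0,0],[0,0,0,0,0,0]]

```text
time_s: 13.65
ee_pos: [0.6101, 0.085, 0.1229]
ee_rot: [[-0.998, 0.068, 0.0], [0.068, 0.998, 0.0], [-0.0, 0.0, -1.0]]
ft_force: [-0.7, -0.0, 1.4]
opening: 0.299
grasp_force: 40.0
```

Call:
play_rows:
  deltas:
    - [[0,0,0.02,0,0,0],[0,0,0.08,0,0,0],[0,0,0.2,0,0,0],[0,0,0.2,0,0,0],[-0.02,-0.29,0,0,0,-0.08],[-0.05,-0.5,0,0,0,-0.09],[-0.05,-0.5,0,0,0,-0.09],[-0.05,-0.5,0,0,0,-0.09],[-0.05,-0.5,0,0,0,-0.09],[-0.05,-0.5,0,0,0,-0.09],[-0.05,-0.5,0,0,0,-0.09],[-0.05,-0.5,0,0,0,-0.09],[-0.05,-0.5,0,0,0,-0.09],[0,-0.2,-0.1,0,0,0],[0,0,-0.15,0,0,0],[0,0,-0.15,0,0,0],[0,0,-0.05,0,0,0],[0,0,0,0,0,0],[0,0,0,0,0,0]]

```text
time_s: 15.55
ee_pos: [0.5892, -0.1393, 0.1253]
ee_rot: [[-0.983, 0.186, -0.0], [0.186, 0.983, 0.0], [0.0, 0.0, -1.0]]
ft_force: [-0.0, 0.0, -2.9]
opening: 0.299
grasp_force: 40.0
```

Run:
```python
from m import *
f,W=meas('top',save='pics/t2.png'); f2,_=meas('scene')
s=state(); print(s['ee_pos'],s['ft_force'],np.degrees(np.arctan2(-s['ee_rot'][1,0],-s['ee_rot'][0,0])))
a=cv2.resize(f['image'][100:235,165:335],(510,405)); b=cv2.resize(f2['image'][150:270,190:340],(506,405))
cv2.imwrite('pics/s2.png',cv2.resize(np.hstack([a,b]),(800,319)))
```

```text
top 492 mean [0.8101 0.0586] ztop [0.0814 0.1083 0.1133] yaw -85.7 rect [813.8  59.3] [70.9 78.8] 1.0
top 378 mean [0.6058 0.0644] ztop [0.067  0.0723 0.0772] yaw -3.9 rect [608.6  64.5] [ 24.2 182.9] 86.2
scene 257 mean [0.629  0.0565] ztop [0.0663 0.0736 0.0779] yaw -4.0 rect [624.3  58.8] [ 28.3 156.5] 86.2
scene 467 mean [0.821  0.0413] ztop [0.0743 0.1096 0.1138] yaw -80.8 rect [816.7  55. ] [79.2 66.6] 89.5
scene 830 mean [ 0.6124 -0.159 ] ztop [0.0831 0.103  0.1071] yaw 3.0 rect [ 599.3 -141.8] [ 79.  165.1] 79.6
[ 0.58930969 -0.13976736  0.12565168] [-0.05650454 -0.09824713 -2.46383332] -10.7433157139967
```

View pics/s2.png

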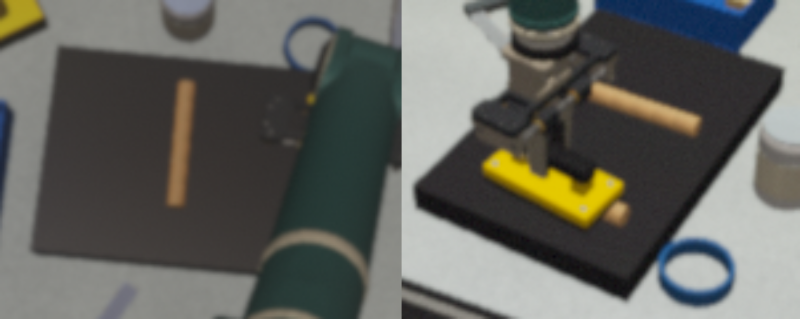

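The straight dowel stayed at y≈0.064, and the block is now over the other one. I'll feel down next.

Call:
play_rows:
  deltas:
    - [[0,0,-0.02,0,0,0],[0,0,-0.01,0,0,0],[0,0,0,0,0,0]]

```text
time_s: 15.95
ee_pos: [0.5889, -0.1403, 0.1239]
ee_rot: [[-0.982, 0.187, 0.0], [0.187, 0.982, 0.0], [-0.0, 0.0, -1.0]]
ft_force: [-0.0, -0.3, -3.3]
opening: 0.301
grasp_force: 40.0
```

Call:
play_rows:
  deltas:
    - [[0,0,-0.005,0,0,0],[0,0,0,0,0,0],[0,0,0,0,0,0]]

```text
time_s: 16.25
ee_pos: [0.589, -0.1403, 0.1237]
ee_rot: [[-0.982, 0.187, 0.0], [0.187, 0.982, 0.0], [-0.0, 0.0, -1.0]]
ft_force: [0.5, -0.3, -3.6]
opening: 0.304
grasp_force: 40.0
```

Call:
play_rows:
  deltas:
    - [[0,0,-0.006,0,0,0],[0,0,0,0,0,0],[0,0,0,0,0,0]]

```text
time_s: 16.55
ee_pos: [0.589, -0.1403, 0.1233]
ee_rot: [[-0.982, 0.187, 0.0], [0.187, 0.982, 0.0], [-0.0, 0.0, -1.0]]
ft_force: [-0.3, 0.1, -2.5]
opening: 0.301
grasp_force: 40.0
```

Call:
play_rows:
  deltas:
    - [[0,0,-0.006,0,0,0],[0,0,0,0,0,0],[0,0,0,0,0,0]]

```text
time_s: 16.85
ee_pos: [0.589, -0.1403, 0.1232]
ee_rot: [[-0.982, 0.187, 0.0], [0.187, 0.982, 0.0], [-0.0, 0.0, -1.0]]
ft_force: [-1.0, -0.3, -1.9]
opening: 0.298
grasp_force: 40.0
```

Call:
play_rows:
  deltas:
    - [[0,0,-0.004,0,0,0],[0,0,0,0,0,0],[0,0,0,0,0,0]]

```text
time_s: 17.15
ee_pos: [0.589, -0.1404, 0.123]
ee_rot: [[-0.982, 0.187, 0.0], [0.187, 0.982, 0.0], [-0.0, 0.0, -1.0]]
ft_force: [-1.7, -0.1, -0.8]
opening: 0.3
grasp_force: 40.0
```

Call:
play_rows:
  deltas:
    - [[0.004,0.02,0,0,0,0],[0.004,0.02,0,0,0,0],[0,0,0,0,0,0]]

```text
time_s: 17.45
ee_pos: [0.5894, -0.1382, 0.123]
ee_rot: [[-0.982, 0.187, 0.0], [0.187, 0.982, -0.0], [-0.0, 0.0, -1.0]]
ft_force: [-2.3, 0.1, 2.4]
opening: 0.297
grasp_force: 40.0
```

Call:
play_rows:
  deltas:
    - [[0.004,0.02,0.004,0,0,0],[0.004,0.02,0.004,0,0,0],[0,0,0,0,0,0]]

```text
time_s: 17.75
ee_pos: [0.5899, -0.1361, 0.1233]
ee_rot: [[-0.982, 0.187, 0.0], [0.187, 0.982, 0.0], [-0.0, 0.0, -1.0]]
ft_force: [-0.8, 0.4, 1.1]
opening: 0.3
grasp_force: 40.0
```

Call:
play_rows:
  deltas:
    - [[0.004,0.02,0.003,0,0,0],[0.004,0.02,0.002,0,0,0],[0,0,0,0,0,0]]

```text
time_s: 18.05
ee_pos: [0.5902, -0.1341, 0.1235]
ee_rot: [[-0.982, 0.187, 0.0], [0.187, 0.982, 0.0], [-0.0, 0.0, -1.0]]
ft_force: [-2.2, -0.4, 0.8]
opening: 0.3
grasp_force: 40.0
```

Call:
play_rows:
  deltas:
    - [[0.004,0.02,0.003,0,0,0],[0.004,0.02,0.002,0,0,0],[0.004,0.02,0.003,0,0,0],[0.004,0.02,0.002,0,0,0]]

```text
time_s: 18.45
ee_pos: [0.591, -0.1302, 0.124]
ee_rot: [[-0.982, 0.187, 0.0], [0.187, 0.982, 0.0], [-0.0, 0.0, -1.0]]
ft_force: [-1.7, -0.2, 0.2]
opening: 0.304
grasp_force: 40.0
```

Call:
play_rows:
  deltas:
    - [[0.004,0.02,0.002,0,0,0],[0.004,0.02,0.003,0,0,0],[0.004,0.02,0.002,0,0,0],[0,0,0,0,0,0]]

```text
time_s: 18.85
ee_pos: [0.5916, -0.127, 0.1243]
ee_rot: [[-0.982, 0.187, -0.0], [0.187, 0.982, 0.0], [0.0, 0.0, -1.0]]
ft_force: [-0.7, 0.1, 1.2]
opening: 0.302
grasp_force: 40.0
```

Call:
play_rows:
  deltas:
    - [[0.004,0.02,0.002,0,0,0],[0.004,0.02,0.002,0,0,0],[0.004,0.02,0.002,0,0,0],[0.004,0.02,0.002,0,0,0]]

```text
time_s: 19.25
ee_pos: [0.5923, -0.1232, 0.1247]
ee_rot: [[-0.982, 0.187, -0.0], [0.187, 0.982, 0.0], [0.0, 0.0, -1.0]]
ft_force: [-0.8, -0.7, 0.9]
opening: 0.3
grasp_force: 40.0
```

Call:
play_rows:
  deltas:
    - [[0.004,0.02,0.002,0,0,0],[0.004,0.02,0.002,0,0,0],[0.004,0.02,0.002,0,0,0],[0.004,0.02,0.001,0,0,0]]

```text
time_s: 19.65
ee_pos: [0.5931, -0.1192, 0.1251]
ee_rot: [[-0.982, 0.187, -0.0], [0.187, 0.982, 0.0], [0.0, 0.0, -1.0]]
ft_force: [-2.0, 0.2, 0.8]
opening: 0.301
grasp_force: 40.0
```

Call:
play_rows:
  deltas:
    - [[0.004,0.02,0.0015,0,0,0],[0.004,0.02,0.0015,0,0,0],[0.004,0.02,0.0015,0,0,0],[0.004,0.02,0.0015,0,0,0]]

```text
time_s: 20.05
ee_pos: [0.5939, -0.1152, 0.1254]
ee_rot: [[-0.982, 0.187, -0.0], [0.187, 0.982, 0.0], [0.0, 0.0, -1.0]]
ft_force: [-2.1, -0.1, 1.0]
opening: 0.302
grasp_force: 40.0
```

Call:
play_rows:
  deltas:
    - [[0.004,0.02,0.001,0,0,0],[0.004,0.02,0.001,0,0,0],[0.004,0.02,0.001,0,0,0],[0.004,0.02,0.001,0,0,0]]

```text
time_s: 20.45
ee_pos: [0.5947, -0.1112, 0.1256]
ee_rot: [[-0.982, 0.187, -0.0], [0.187, 0.982, 0.0], [0.0, 0.0, -1.0]]
ft_force: [-1.6, 0.5, 1.8]
opening: 0.302
grasp_force: 40.0
```

Call:
play_rows:
  deltas:
    - [[0.004,0.02,0.001,0,0,0],[0.004,0.02,0.001,0,0,0],[0.004,0.02,0.001,0,0,0],[0.004,0.02,0.001,0,0,0]]

```text
time_s: 20.85
ee_pos: [0.5955, -0.1072, 0.1258]
ee_rot: [[-0.982, 0.187, -0.0], [0.187, 0.982, 0.0], [0.0, 0.0, -1.0]]
ft_force: [-1.9, -0.1, 0.8]
opening: 0.304
grasp_force: 40.0
```

Call:
play_rows:
  deltas:
    - [[0.004,0.02,0.0005,0,0,0],[0.004,0.02,0.0005,0,0,0],[0.004,0.02,0.0005,0,0,0],[0.004,0.02,0,0,0,0]]

```text
time_s: 21.25
ee_pos: [0.5963, -0.1032, 0.1258]
ee_rot: [[-0.982, 0.187, -0.0], [0.187, 0.982, 0.0], [0.0, 0.0, -1.0]]
ft_force: [-1.4, -0.1, 0.3]
opening: 0.3
grasp_force: 40.0
```

Call:
play_rows:
  deltas:
    - [[0.004,0.02,0,0,0,0],[0.004,0.02,0,0,0,0],[0.004,0.02,0,0,0,0],[0.004,0.02,0,0,0,0]]

```text
time_s: 21.65
ee_pos: [0.5971, -0.0991, 0.1259]
ee_rot: [[-0.982, 0.187, -0.0], [0.187, 0.982, 0.0], [0.0, 0.0, -1.0]]
ft_force: [-3.2, 0.1, 1.0]
opening: 0.302
grasp_force: 40.0
```

Call:
play_rows:
  deltas:
    - [[0.004,0.02,0,0,0,0],[0.004,0.02,-0.0005,0,0,0],[0.004,0.02,-0.0005,0,0,0],[0.004,0.02,-0.0005,0,0,0]]

```text
time_s: 22.05
ee_pos: [0.5979, -0.0952, 0.1258]
ee_rot: [[-0.982, 0.187, -0.0], [0.187, 0.982, 0.0], [0.0, 0.0, -1.0]]
ft_force: [-2.2, 0.9, 1.7]
opening: 0.302
grasp_force: 40.0
```

Call:
play_rows:
  deltas:
    - [[0.004,0.02,-0.0005,0,0,0],[0.004,0.02,-0.001,0,0,0],[0.004,0.02,-0.001,0,0,0],[0.004,0.02,-0.001,0,0,0]]

```text
time_s: 22.45
ee_pos: [0.5987, -0.0912, 0.1256]
ee_rot: [[-0.982, 0.187, -0.0], [0.187, 0.982, 0.0], [0.0, 0.0, -1.0]]
ft_force: [-2.8, 0.4, 2.1]
opening: 0.3
grasp_force: 40.0
```

Call:
play_rows:
  deltas:
    - [[0.004,0.02,-0.001,0,0,0],[0.004,0.02,-0.001,0,0,0],[0.004,0.02,-0.001,0,0,0],[0.004,0.02,-0.001,0,0,0]]

```text
time_s: 22.85
ee_pos: [0.5995, -0.0872, 0.1254]
ee_rot: [[-0.982, 0.187, -0.0], [0.187, 0.982, 0.0], [0.0, 0.0, -1.0]]
ft_force: [-4.2, 1.4, 1.8]
opening: 0.303
grasp_force: 40.0
```

Call:
play_rows:
  deltas:
    - [[0.004,0.02,-0.001,0,0,0],[0.004,0.02,-0.0015,0,0,0],[0.004,0.02,-0.0015,0,0,0],[0.004,0.02,-0.0015,0,0,0]]

```text
time_s: 23.25
ee_pos: [0.6003, -0.0831, 0.1252]
ee_rot: [[-0.982, 0.187, -0.0], [0.187, 0.982, 0.0], [0.0, 0.0, -1.0]]
ft_force: [-4.7, 1.0, 3.0]
opening: 0.303
grasp_force: 40.0
```

Call:
play_rows:
  deltas:
    - [[0.004,0.02,-0.001,0,0,0],[0.004,0.02,-0.001,0,0,0],[0.004,0.02,-0.001,0,0,0],[0.004,0.02,-0.0015,0,0,0]]

```text
time_s: 23.65
ee_pos: [0.6011, -0.0792, 0.1249]
ee_rot: [[-0.982, 0.187, -0.0], [0.187, 0.982, 0.0], [0.0, 0.0, -1.0]]
ft_force: [-3.8, 1.4, 3.2]
opening: 0.302
grasp_force: 40.0
```

Call:
play_rows:
  deltas:
    - [[0.004,0.02,-0.0015,0,0,0],[0.004,0.02,-0.0015,0,0,0],[0.004,0.02,-0.002,0,0,0],[0.004,0.02,-0.002,0,0,0]]

```text
time_s: 24.05
ee_pos: [0.6019, -0.0752, 0.1245]
ee_rot: [[-0.982, 0.187, -0.0], [0.187, 0.982, 0.0], [0.0, 0.0, -1.0]]
ft_force: [-4.5, 0.8, 2.9]
opening: 0.302
grasp_force: 40.0
```

Call:
play_rows:
  deltas:
    - [[0.004,0.02,-0.0015,0,0,0],[0.004,0.02,-0.0015,0,0,0],[0.004,0.02,-0.0015,0,0,0],[0.004,0.02,-0.002,0,0,0]]

```text
time_s: 24.45
ee_pos: [0.6028, -0.0712, 0.1242]
ee_rot: [[-0.982, 0.187, -0.0], [0.187, 0.982, 0.0], [0.0, 0.0, -1.0]]
ft_force: [-4.5, 0.1, 2.7]
opening: 0.302
grasp_force: 40.0
```

Call:
play_rows:
  deltas:
    - [[0.004,0.02,-0.002,0,0,0],[0.004,0.02,-0.002,0,0,0],[0.004,0.02,-0.002,0,0,0],[0.004,0.02,-0.002,0,0,0]]

```text
time_s: 24.85
ee_pos: [0.6037, -0.0672, 0.1238]
ee_rot: [[-0.982, 0.187, 0.0], [0.187, 0.982, 0.0], [-0.0, 0.0, -1.0]]
ft_force: [-4.3, 1.1, 1.7]
opening: 0.304
grasp_force: 40.0
```

Call:
play_rows:
  deltas:
    - [[0.004,0.02,-0.002,0,0,0],[0.004,0.02,-0.002,0,0,0],[0.004,0.02,-0.001,0,0,0]]

```text
time_s: 25.15
ee_pos: [0.6042, -0.0642, 0.1236]
ee_rot: [[-0.982, 0.187, 0.0], [0.187, 0.982, 0.0], [-0.0, 0.0, -1.0]]
ft_force: [-3.6, 1.5, 1.4]
opening: 0.3
grasp_force: 40.0
```

Call:
play_rows:
  deltas:
    - [[0.004,0.02,-0.001,0,0,0],[0.004,0.02,0,0,0,0],[0.002,0.01,0,0,0,0]]

```text
time_s: 25.45
ee_pos: [0.605, -0.0618, 0.1234]
ee_rot: [[-0.982, 0.187, 0.001], [0.187, 0.982, -0.0], [-0.001, -0.0, -1.0]]
ft_force: [-1.9, 0.7, 0.1]
opening: 0.3
grasp_force: 40.0
```

Call:
play_rows:
  deltas:
    - [[0.004,0.02,0.001,0,0,0],[0.002,0.01,0.001,0,0,0],[0,0,0.02,0,0,0],[0,0,0.08,0,0,0],[0,0,0.2,0,0,0],[0,0,0.25,0,0,0],[-0.03,0.3,0,0,0,0],[-0.03,0.5,0,0,0,0],[-0.03,0.5,0,0,0,0],[-0.03,0.5,0,0,0,0],[-0.03,0.5,0,0,0,0],[-0.03,0.5,0,0,0,0],[-0.03,0.5,0,0,0,0],[-0.03,0.5,0,0,0,0],[-0.03,0.5,0,0,0,0],[-0.03,0.3,0,0,0,0],[0,0.1,0,0,0,0],[0,0,0,0,0,0],[0,0,0,0,0,0]]

```text
time_s: 27.35
ee_pos: [0.5901, 0.1732, 0.1512]
ee_rot: [[-0.982, 0.189, 0.0], [0.189, 0.982, -0.001], [-0.0, -0.001, -1.0]]
ft_force: [0.4, 0.1, -3.5]
opening: 0.301
grasp_force: 40.0
```

Run:
```python
from m import *
f,W=meas('top'); f2,_=meas('scene')
s=state(); print(s['ee_pos'],s['ft_force'])
a=cv2.resize(f['image'][100:235,165:335],(510,405)); b=cv2.resize(f2['image'][150:270,190:340],(506,405))
cv2.imwrite('pics/s3.png',cv2.resize(np.hstack([a,b]),(800,319)))
```

```text
top 485 mean [0.8103 0.0588] ztop [0.0829 0.1078 0.1126] yaw 85.8 rect [814.1  59.3] [71.3 78.8] 0.9
top 374 mean [0.6061 0.0643] ztop [0.0676 0.0723 0.0768] yaw -4.1 rect [607.8  64.4] [ 24.1 181.3] 85.9
top 381 mean [ 0.5978 -0.0737] ztop [0.0666 0.0721 0.0766] yaw -10.8 rect [599.6 -74.5] [ 27.2 181.1] 79.2
scene 184 mean [0.6058 0.1411] ztop [0.1072 0.1147 0.1227] yaw -0.4 rect [601.4 140.6] [165.8  62.9] 12.7
scene 303 mean [0.6155 0.0574] ztop [0.0665 0.0738 0.0781] yaw -3.8 rect [612.2  61.7] [ 29.8 180.7] 87.4
scene 468 mean [0.8207 0.0413] ztop [0.0751 0.1088 0.1137] yaw -84.5 rect [816.9  55. ] [83.9 66.1] 89.8
scene 333 mean [ 0.6081 -0.082 ] ztop [0.067  0.0738 0.0781] yaw -10.5 rect [603.9 -77.4] [ 27.7 181.4] 78.4
[0.59025453 0.17293402 0.15117663] [-0.65717496 -0.69087712 -3.44020033]
```

View pics/s3.png

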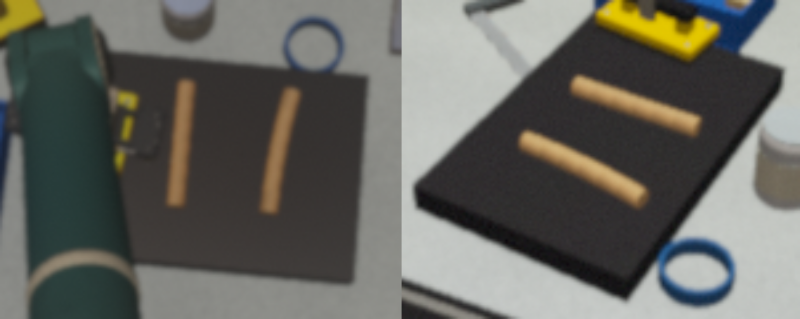

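The bow has visibly flipped after its half turn, and the other dowel looks straight. Now I'll set the block down.

Call:
play_rows:
  deltas:
    - [[0,0,-0.3,0,0,0],[0,0,-0.3,0,0,0],[0,0,-0.25,0,0,0],[0,0,-0.15,0,0,0],[0,0,-0.04,0,0,0],[0,0,-0.02,0,0,0],[0,0,0,0,0,0],[0,0,0,0,0,0]]

```text
time_s: 28.25
ee_pos: [0.5906, 0.175, 0.0985]
ee_rot: [[-0.982, 0.187, 0.002], [0.187, 0.982, 0.001], [-0.002, 0.001, -1.0]]
ft_force: [-0.7, -0.1, -3.3]
opening: 0.3
grasp_force: 40.0
```

Call:
play_rows:
  deltas:
    - [[0,0,-0.006,0,0,0],[0,0,-0.006,0,0,0],[0,0,0,0,0,0]]

```text
time_s: 28.55
ee_pos: [0.5906, 0.175, 0.0981]
ee_rot: [[-0.982, 0.187, 0.002], [0.187, 0.982, 0.001], [-0.001, 0.001, -1.0]]
ft_force: [0.8, -0.4, -0.3]
opening: 0.302
grasp_force: 40.0
```

Call:
play_rows:
  deltas:
    - [[0,0,0,0,0,0],[0,0,0,0,0,0],[0,0,0,0,0,0],[0,0,0,0,0,0],[0,0,0,0,0,0],[0,0,0,0,0,0],[0,0,0.2,0,0,0],[0,0,0.4,0,0,0],[0,0,0.5,0,0,0],[0,0,0.5,0,0,0],[0,0,0.4,0,0,0]]
  gripper: 0

```text
time_s: 29.65
ee_pos: [0.5904, 0.1748, 0.1999]
ee_rot: [[-0.982, 0.187, 0.002], [0.187, 0.982, 0.001], [-0.002, 0.001, -1.0]]
ft_force: [0.3, 0.3, 0.4]
opening: 1.0
grasp_force: 0.0
```

Call:
play_rows:
  deltas:
    - [[0.02,-0.3,0,0,0,0],[0.02,-0.5,0,0,0,0],[0.02,-0.5,0,0,0,0],[0.02,-0.5,0,0,0,0],[0.02,-0.5,0,0,0,0],[0.02,-0.5,0,0,0,0],[0.02,-0.5,0,0,0,0],[0.02,-0.5,0,0,0,0],[0.02,-0.5,0,0,0,0],[0.02,-0.4,0,0,0,0],[0.01,-0.32,0,0,0,0],[0,0,-0.4,0,0,0],[0,0,-0.5,0,0,0],[0,0,-0.5,0,0,0],[0,0,-0.4,0,0,0],[0,0,-0.2,0,0,0],[0,0,0,0,0,0],[0,0,0,0,0,0]]

```text
time_s: 31.45
ee_pos: [0.6008, -0.0766, 0.098]
ee_rot: [[-0.982, 0.187, 0.001], [0.187, 0.982, -0.0], [-0.001, 0.0, -1.0]]
ft_force: [-0.0, 0.9, 0.9]
opening: 0.998
grasp_force: 0.0
```

Call:
play_rows:
  deltas:
    - [[0,0,-0.2,0,0,0],[0,0,-0.2,0,0,0],[0,0,-0.15,0,0,0],[0,0,-0.03,0,0,0],[0,0,0,0,0,0],[0,0,0,0,0,0]]

```text
time_s: 32.05
ee_pos: [0.6006, -0.0764, 0.0687]
ee_rot: [[-0.982, 0.187, 0.0], [0.187, 0.982, -0.0], [-0.0, 0.0, -1.0]]
ft_force: [0.4, -0.2, 1.1]
opening: 1.003
grasp_force: 0.0
```

Call:
play_rows:
  deltas:
    - [[0,0,0,0,0,0],[0,0,0,0,0,0],[0,0,0,0,0,0],[0,0,0,0,0,0],[0,0,0,0,0,0],[0,0,0,0,0,0],[0,0,0,0,0,0],[0,0,0,0,0,0],[0,0,0,0,0,0],[0,0,0,0,0,0],[0,0,0,0,0,0],[0,0,0,0,0,0]]
  gripper: 255
  newtons: 15

```text
time_s: 33.25
ee_pos: [0.6005, -0.0762, 0.0686]
ee_rot: [[-0.982, 0.187, 0.0], [0.187, 0.982, 0.0], [-0.0, 0.0, -1.0]]
ft_force: [-0.2, -0.3, 0.6]
opening: 0.267
grasp_force: 15.0
```

Call:
play_rows:
  deltas:
    - [[0,0,0.2,0,0,0],[0,0,0.4,0,0,0],[0,0,0.6,0,0,0],[0,0,0.6,0,0,0],[0,0,0.6,0,0,0],[0,0,0.4,0,0,0],[0,0,0.2,0,0,0],[0,0,0,0,0,0]]

```text
time_s: 34.05
ee_pos: [0.6011, -0.0765, 0.2201]
ee_rot: [[-0.982, 0.187, 0.003], [0.187, 0.982, -0.0], [-0.003, 0.001, -1.0]]
ft_force: [-0.7, -0.1, -1.4]
opening: 0.268
grasp_force: 15.0
```

Call:
play_rows:
  deltas:
    - [[0,0.2,0,0,0,0],[-0.06,0.5,0,0,0,-0.03],[-0.06,0.55,0,0,0,-0.03],[-0.06,0.55,0,0,0,-0.03],[-0.06,0.55,0,0,0,-0.03],[-0.06,0.55,0,0,0,-0.03],[-0.06,0.55,0,0,0,-0.03],[-0.06,0.55,0,0,0,-0.03],[-0.06,0.55,0,0,0,-0.03],[-0.06,0.55,0,0,0,-0.03],[-0.06,0.55,0,0,0,-0.03],[-0.06,0.55,0,0,0,-0.03],[-0.06,0.55,0,0,0,-0.03],[-0.06,0.55,0,0,0,-0.03],[-0.06,0.55,0,0,0,-0.03],[-0.06,0.55,0,0,0,-0.03],[-0.06,0.55,0,0,0,-0.03],[-0.05,0.4,0,0,0,0],[-0.02,0.17,0,0,0,0],[0,0,0,0,0,0]]

```text
time_s: 36.05
ee_pos: [0.548, 0.4007, 0.2175]
ee_rot: [[-0.967, 0.255, -0.001], [0.255, 0.967, -0.001], [0.001, -0.001, -1.0]]
ft_force: [-0.2, -0.8, -0.4]
opening: 0.264
grasp_force: 15.0
```

Run:
```python
from m import *
s=state(); print(s['ee_pos'],s['ft_force'],s['opening'],s['grasp_force'])
f2,_=meas('scene',zr=(0.1,0.23),box=(0.4,0.7,0.3,0.5)); f,W=meas('top')
cv2.imwrite('pics/s4.png',cv2.resize(f2['image'][90:240,220:420],(800,600)))
```

```text
[0.54802912 0.40067052 0.21745313] [-0.2495058  -0.76220004 -0.44959076] 0.2639140162735031 14.998065680265427
scene 276 mean [0.5561 0.3904] ztop [0.2098 0.2209 0.2271] yaw -14.2 rect [550.  398.3] [ 51.  183.2] 81.0
top 490 mean [0.8104 0.0587] ztop [0.0842 0.1081 0.1127] yaw 84.7 rect [813.9  59. ] [78.3 72.1] 88.9
top 369 mean [0.6062 0.0644] ztop [0.0676 0.0725 0.0768] yaw -3.8 rect [607.9  64.4] [ 24.1 183.7] 86.3
top 1045 mean [0.5874 0.175 ] ztop [0.0712 0.076  0.1138] yaw -11.4 rect [591.8 176.8] [ 77.  155.1] 78.9
```

View pics/s4.png

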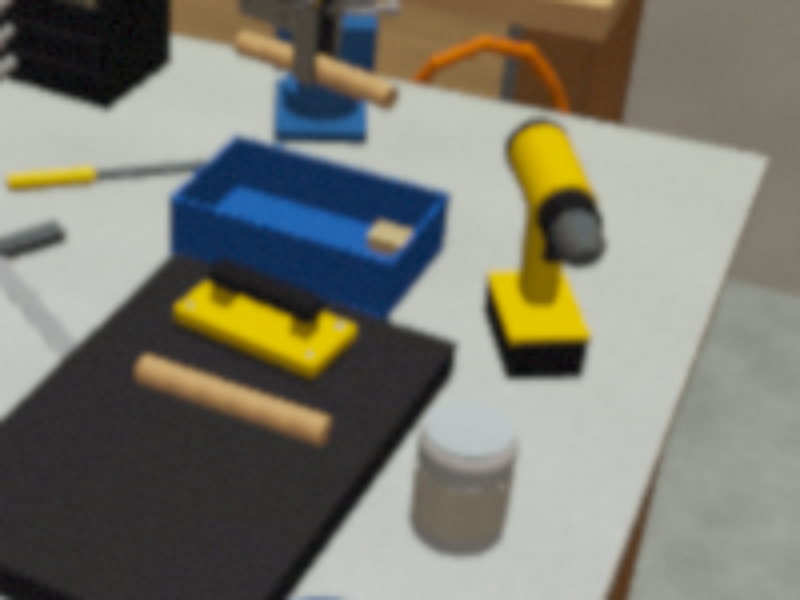

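The bowed dowel is held level, centred over the bin. The block and the straight dowel are resting on the plate. Lowering into the bin now.

Call:
play_rows:
  deltas:
    - [[0,0,-0.3,0,0,0],[0,0,-0.5,0,0,0],[0,0,-0.5,0,0,0],[0,0,-0.5,0,0,0],[0,0,-0.5,0,0,0],[0,0,-0.5,0,0,0],[0,0,-0.3,0,0,0],[0,0,-0.2,0,0,0],[0,0,-0.1,0,0,0],[0,0,-0.1,0,0,0],[0,0,0,0,0,0],[0,0,0,0,0,0]]

```text
time_s: 37.35
ee_pos: [0.5494, 0.4, 0.0443]
ee_rot: [[-0.966, 0.257, 0.001], [0.257, 0.966, 0.001], [-0.001, 0.001, -1.0]]
ft_force: [0.3, 0.9, -0.5]
opening: 0.261
grasp_force: 15.0
```

Call:
play_rows:
  deltas:
    - [[0,0,0,0,0,0],[0,0,0,0,0,0],[0,0,0,0,0,0],[0,0,0,0,0,0],[0,0,0,0,0,0],[0,0,0,0,0,0],[0,0,0.2,0,0,0],[0,0,0.4,0,0,0],[0,0,0.6,0,0,0],[0,0,0.8,0,0,0],[0,0,0.8,0,0,0],[0,0,0.6,0,0,0],[0,0,0,0,0,0]]
  gripper: 128

```text
time_s: 38.65
ee_pos: [0.5514, 0.4013, 0.2201]
ee_rot: [[-0.966, 0.258, 0.008], [0.258, 0.966, 0.007], [-0.006, 0.008, -1.0]]
ft_force: [0.4, -0.4, 0.8]
opening: 0.495
grasp_force: 0.0
```

Call:
play_rows:
  deltas:
    - [[-0.3,0,0.3,0,0,0],[-0.6,0,0.2,0,0,0],[-0.6,0,0,0,0,0],[-0.6,0,0,0,0,0],[-0.6,0,0,0,0,0],[-0.3,0,0,0,0,0],[0,0,0,0,0,0],[0,0,0,0,0,0],[0,0,0,0,0,0]]

```text
time_s: 39.55
ee_pos: [0.4006, 0.3993, 0.2385]
ee_rot: [[-0.966, 0.259, 0.001], [0.259, 0.966, -0.0], [-0.001, 0.0, -1.0]]
ft_force: [-0.6, 0.0, -0.1]
opening: 0.502
grasp_force: 0.0
```

Run:
```python
from m import *
s=state(); print(s['ee_pos'],s['ft_force'],s['opening'])
f2,_=meas('scene',zr=(0.012,0.06),box=(0.43,0.67,0.34,0.47)); f,W=meas('top')
meas('top',zr=(0.012,0.06),box=(0.43,0.67,0.34,0.47))
cv2.imwrite('pics/s5.png',cv2.resize(f2['image'][90:270,180:420],(800,600)))
```

```text
[0.40060762 0.39932163 0.23851626] [-0.63225581  0.01320254 -0.14916579] 0.5019195898468144
scene 73 mean [0.4336 0.432 ] ztop [0.0194 0.0387 0.0557] yaw 86.4 rect [432.7 428.2] [81.7  7. ] 86.2
scene 239 mean [0.6144 0.4567] ztop [0.0201 0.0323 0.0545] yaw -15.3 rect [609.9 443.1] [ 53.3 113.8] 89.8
scene 104 mean [0.5253 0.4024] ztop [0.0259 0.0309 0.034 ] yaw -11.1 rect [536.2 400.4] [ 20.2 152.2] 76.6
top 490 mean [0.8104 0.0586] ztop [0.0814 0.1081 0.1126] yaw -89.1 rect [814.   59.2] [78.8 70.9] 88.8
top 374 mean [0.6063 0.0645] ztop [0.0679 0.0724 0.0767] yaw -4.1 rect [608.3  64.4] [ 24.3 181.4] 86.1
top 1050 mean [0.5873 0.1749] ztop [0.0711 0.0762 0.1134] yaw -11.4 rect [592.7 176.6] [ 77.5 156.7] 79.4
top 167 mean [0.6082 0.4655] ztop [0.0156 0.0364 0.0556] yaw -4.3 rect [604.3 465.1] [  6.5 130.7] 85.4
top 65 mean [0.667  0.3704] ztop [0.0163 0.0358 0.0542] yaw 85.6 rect [667.2 373.8] [65.7  3.4] 84.9
top 137 mean [0.6323 0.434 ] ztop [0.0164 0.0225 0.0267] yaw -2.5 rect [633.2 435.5] [33.3 49.6] 85.3
top 397 mean [0.5468 0.3989] ztop [0.0199 0.0269 0.0319] yaw -14.9 rect [550.4 399.5] [ 28.3 185.2] 75.3
top 109 mean [0.4653 0.3574] ztop [0.0213 0.0251 0.0285] yaw -4.6 rect [465.9 357.2] [20.  59.7] 85.4
```

View pics/s5.png

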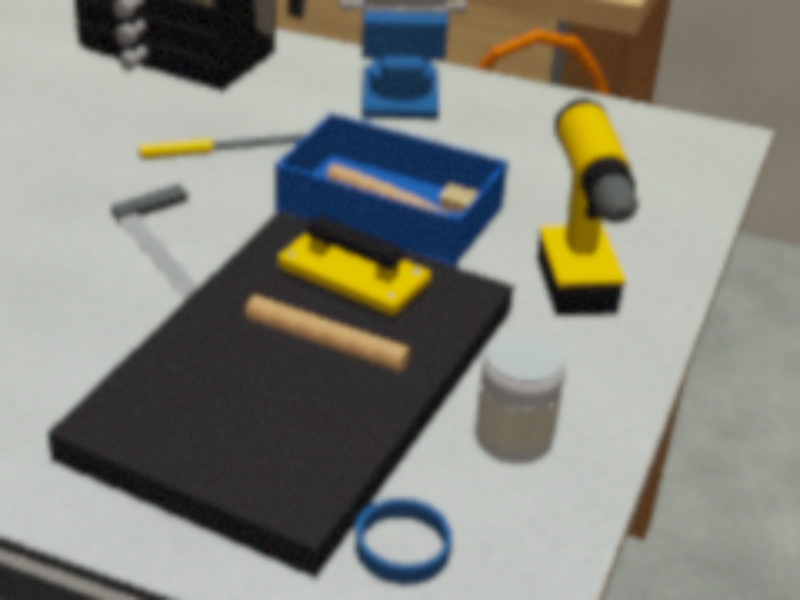

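The bowed dowel lies on the bin floor between the offcuts. The straight dowel and the block rest on the plate, and nothing else has moved.

```bash
python3 -c "
from bench import close_job
print(close_job())"
```

```text
the job is handed in; nothing more can be done
None
```

I rolled both dowels just over half a turn: the one further from the bin lifted the block about 3 mm and is now in the blue bin; the straight one and the push block are resting on the plate, and the job is handed in (no verdict was returned).

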